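# Stow the tapered rasp in the joiner's drill block

## Robot

A 6-joint arm with a two-finger parallel gripper is mounted at the origin on the work surface. World frame = base frame: x ahead of the robot, y to its left, z up, the work surface at z = 0. Lengths are in m, angles in rad, forces in N, time in s.
With the tool pointing down it reaches from about 0.35 to 0.775 m from the base axis. Payload 7.3 kg.
Tool frame: the origin (TCP) lies at the very end of the fingers, on their centre line; the grasp point (between the pads) lies 19 mm behind it (robot.pinch_z is the distance from the TCP to the grasp point, in m); z points along the fingers, y is the line along which they close (so a half turn about z gives the same grasp; the last joint's range is limited). The gripper opens to 92 mm and grips with 3 to 60 N. Pads are 19 mm wide; open, the fingers measure 130 mm over their backs; the gripper's body (75 mm by 190 mm) begins 47 mm behind the grasp point.
Start: joints at [-1.452, 0.342, 1.524, -0, 1.275, -0.146], TCP at [0.137, -0.507, 0.227] pointing down, gripper open.
Joint ranges: [-2.53, 2.53], [-0.77, 2.02], [0.04, 2.7], [-1, 4.14], [0.28, 2.66], [-3.11, 3.11]. Speed limits (rad/s): [2.57, 2.57, 3.14, 3.14, 3.14, 3.14].

## Interface

Orientations are given as [roll, pitch, yaw] about the fixed x, y, z axes, in that order (R = Rz(yaw) Ry(pitch) Rx(roll)).
In Python, from cell import robot gives the robot as it stands.
- The arm moves only by the tool move_arm, never from a script. Its argument "motion" is a list of rows, each a list of 6 numbers: the shift along the tool's x, y, z in units of 0.1 m (1.0 is 0.1 m), then the turn, a rotation vector about the tool's x, y, z in units of pi rad (1.0 is pi rad). In form: [[dx, dy, dz, rx, ry, rz], ...]. A call has 1 to 12 rows; each row is the pose to reach, as a shift and turn from the pose commanded when the call began, along the tool's axes at that moment, turning the shorter way round; what a row does not reach only later rows make up. A row lasts 1/8 s, in which the tool goes at most 62.5 mm and 10.7 degrees, less where a joint would pass 70% of its speed; a pose out of reach is approached as far as the arm can. A call with a number of a shift or a turn outside -1 to 1 is refused whole. A call with a gripper value outside its range is refused whole. "fingers" is the opening, from -1 (shut) to 1 (fully open), set as the call begins (left out, the last holds). The fingers move at their own pace and stop on an object; "newtons" is the grip in N (left out, the last holds). Time passes only in rows, so rows that repeat a pose let the fingers close. It gives the time, the measured TCP pose, the force, the opening and the grip force at its end, in the units of the state.
- robot.observe(): the state, without advancing time (a new reading comes with each control period).
- robot.read_camera(name): name is "side" or "top" or "wrist"; returns a dict with "image" (480x640x3 uint8, red, green, blue), "range_z" (480x640 float32, m along the optical axis (not along the pixel's ray), 0 where there is no reading), "vfov" (degrees; the focal length in pixels is half the picture's height over the tangent of half this angle, whatever the lens; pixels are square), "cx", "cy" (the principal point, pixels), "extrinsics" (4x4, takes a point from camera to world coordinates); the wrist camera has in their place "hand_eye" (4x4, takes a point from camera to tool coordinates, whose origin is the TCP and whose axes are the flange's). Camera axes: x right, y up, looking along -z (the intrinsics and any distortion apply to the point x, -y, -z); pixel columns grow to the right and rows downward; lengths in m; the calibration is good to about 2 mm. A picture is of the moment at which its call begins: read the wrist's pose just before it.
- robot.hand_in(): hands the job in; it is judged then, once.
The state is a dict: "time": time; "qpos": joint angles; "qvel": joint speeds; "joint_efforts": joint torques, N m; "tool_pos": TCP position; "tool_rot": TCP orientation; "contact_force": force on the tool from outside, world axes, zero at the start; "torque": the same for the moment, N m; "opening": finger opening in m; "grip_force": force on a finger pad.
Only numpy, scipy, OpenCV 4.12 (cv2) and the standard library are available. Lean on these libraries where they do the work, as an engineer would, in place of code of your own. Each camera call takes 0.05 s, during which the arm holds its last target. There are 200 camera calls.

## Task

Take the tapered rasp with the long straight handle out of the slanted rest and stow it in the wide empty bore of the upright wooden block: let the point about 2 cm into the mouth while the rasp still leans clearly (about as it leant in the rest), then straighten it upright and lower it, still in the hand, until its collar sits on the block, and let go. Leave the ball-handled awl where it is in the rest.

Things in the scene. Friction and masses are not known exactly. Their poses are not given: they have to be found in the camera images.
- rasp_grip (a point): Middle of the rasp's straight pale wooden handle (30 mm across, 82 mm long), on its axis. z runs along the tool, from point to handle end; the tool is round about z, 185 mm long, 0.2 kg. From 41 to 49 mm below (along -z) is a steel collar 50 mm across, then a dark steel shaft 95 mm long, 24 mm across at the collar, tapering to 8 mm at the point, 144 mm from here.
- rasp_tip (a point): The point of the rasp, 144 mm from rasp_grip along -z; same axes. At the start the rasp is in one of two 29 mm holes in the sloping 18 mm board of a plywood rest: it leans 25 degrees from upright, handle end towards the robot, its collar on the board, the shaft hanging through. It pulls out freely along its own z (95 mm to clear).
- bore_mouth (a point): Centre of the mouth of the 32 mm bore in the top of the fixed upright wooden block (85 x 200 mm, 110 mm high). z is up; the bore goes 110 mm straight down to the bench: with the collar on the block the point is 95 mm below the mouth. y runs along the block, whose centre is 50 mm towards +y; two thin drill bits stand 100 to 125 mm towards +y, up to 35 mm above the block.
- awl_ball (a point): Centre of the 42 mm wooden ball handle of the awl, which leans in the other hole of the rest, 130 mm from the rasp, with the same collar, shaft and lean. It stays where it is.
Not all that is in view belongs to the job. What is shaped like the part that bears rasp_grip but red is not meant.

How it is judged:
By the outcome, as a careful person would: the job done as asked, in the order asked, and still so for the second after the job is handed in, with the robot touching nothing.
It also fails if it takes over 40 s, if anything falls off the work surface, if the arm or the gripper's body presses on something with over 40 N, if the wrist force passes 120 N, or if a joint passes its speed limit or range.

## Working session

There is one attempt and no reset: what is moved stays moved. The work goes in short steps, Python scripts to look and compute and a tool call to move; the robot and the scene stay as the last step left them, time stands still between calls to the robot, and variables do not carry over. Pictures are saved under pics/ and viewed, at most 10 in all, crops included, and the job is handed in when it is done.

Besides the shell and the picture viewer there is one more tool, called after "Call:" in YAML: its name, and indented under it one key for each argument. move_arm: Moves the arm, as the interface text tells. Shifts and turns lie within -1 to 1; 1 stands for 0.1 m of shift or pi rad of turn. Its arguments: {"type":"object","properties":{"motion":{"type":"array"},"fingers":{"type":"number"},"newtons":{"type":"number"}},"required":["motion"]}

```bash
ls; mkdir -p pics; cat > h.py <<'E'
import numpy as np, cv2, sys
from cell import robot
from scipy.spatial.transform import Rotation as R
def T_tool(s):
    T=np.eye(4);T[:3,:3]=R.from_euler('xyz',s['tool_rot']).as_matrix();T[:3,3]=s['tool_pos'];return T
def shot(n):
    s=robot.observe();c=robot.read_camera(n)
    c['T']=np.array(c['extrinsics']) if 'extrinsics' in c else T_tool(s)@np.array(c['hand_eye'])
    return c
def cloud(c):
    z=c['range_z'];f=240/np.tan(np.radians(c['vfov'])/2)
    v,u=np.mgrid[0:480,0:640]
    p=np.stack([(u-c['cx'])/f*z,-(v-c['cy'])/f*z,-z],-1)
    w=p@c['T'][:3,:3].T+c['T'][:3,3]; w[z<=0]=np.nan
    return w
E
python3 - <<'E'
from h import *
for n in('side','top'):
    c=shot(n);np.savez(n+'.npz',w=cloud(c),im=c['image']);print(n,{k:v for k,v in c.items() if k not in('image','range_z')})
    cv2.imwrite(f'pics/{n}0.png',c['image'][:,:,::-1])
E
```

```text
pics
side {'vfov': 50.5820765396621, 'cx': 324.82159093355455, 'cy': 237.19809098209902, 'extrinsics': array([[ 0.98852739,  0.07380926, -0.13177931,  0.46233072],
       [-0.15056533,  0.55077585, -0.82096044, -0.69113457],
       [ 0.01198637,  0.83138328,  0.55557014,  0.55786321],
       [ 0.        ,  0.        ,  0.        ,  1.        ]]), 'T': array([[ 0.98852739,  0.07380926, -0.13177931,  0.46233072],
       [-0.15056533,  0.55077585, -0.82096044, -0.69113457],
       [ 0.01198637,  0.83138328,  0.55557014,  0.55786321],
       [ 0.        ,  0.        ,  0.        ,  1.        ]])}
top {'vfov': 57.70867048567387, 'cx': 320.8720392104807, 'cy': 238.8733053550093, 'extrinsics': array([[-0.01064014,  0.99620407, -0.0863958 ,  0.49305724],
       [-0.99982796, -0.01191192, -0.0142181 , -0.02371281],
       [-0.01519327,  0.08622966,  0.99615943,  0.93517454],
       [ 0.        ,  0.        ,  0.        ,  1.        ]]), 'T': array([[-0.01064014,  0.99620407, -0.0863958 ,  0.49305724],
       [-0.99982796, -0.01191192, -0.0142181 , -0.02371281],
       [-0.01519327,  0.08622966,  0.99615943,  0.93517454],
       [ 0.        ,  0.        ,  0.        ,  1.        ]])}
```

View pics/side0.png

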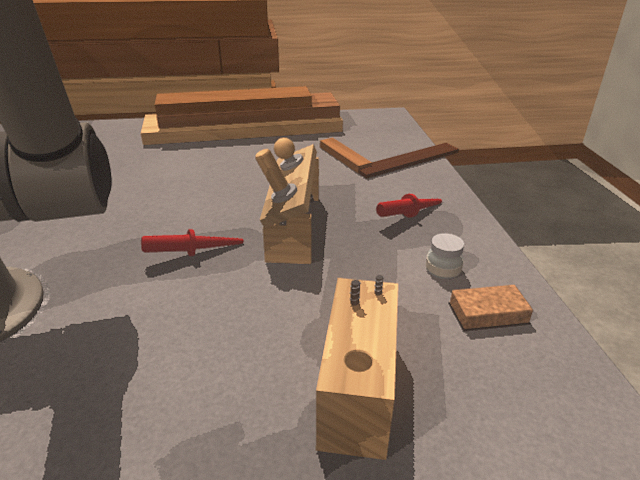

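View pics/top0.png

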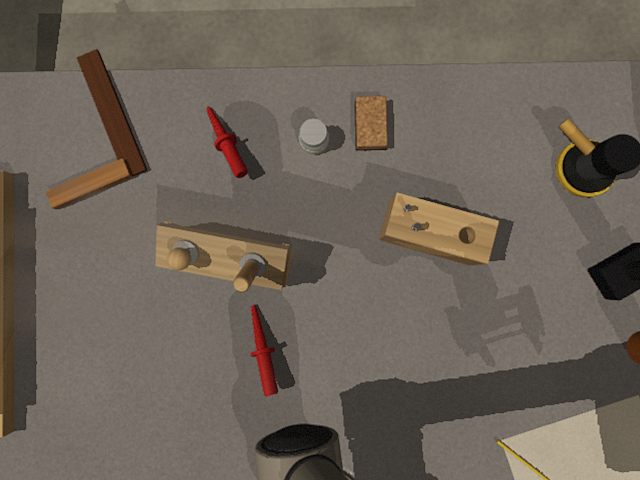

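Side view: rasp at (268,172), bore at (358,360). Top view: rasp at (245,275), bore at (467,235). What could be mistaken for the rasp, by top-view pixel:
- awl ball at (179,257), a ball handle, so no
- red rasps at (228,150) and (263,360), wrong colour
- pale-handled black tool at (577,137), not in the rest

I choose the straight pale handle in the rest at (245,275).

```bash
cat > m.py <<'E'
from h import *
from scipy.optimize import least_squares
S=np.load('side.npz');Tp=np.load('top.npz')
# block top
out={}
for n,d in(('side',S),('top',Tp)):
    w=d['w'];
    m=(abs(w[...,2]-.11)<.006)
    cc,l,st,ce=cv2.connectedComponentsWithStats(m.astype(np.uint8))
    i=l[(400,358) if n=='side' else (215,440)]; blk=l==i
    P=w[blk];r=cv2.minAreaRect((P[:,:2]*1000).astype(np.float32));print(n,'block',r,np.median(P[:,2]))
    # bore: hole within the filled component contour
    cs,h=cv2.findContours(blk.astype(np.uint8),cv2.RETR_CCOMP,cv2.CHAIN_APPROX_NONE)
    for c,hh in zip(cs,h[0]):
        if hh[3]>=0 and len(c)>20:
            q=c[:,0];Q=w[q[:,1],q[:,0]]; 
            f=least_squares(lambda p:np.hypot(Q[:,0]-p[0],Q[:,1]-p[1])-p[2],[*Q[:,:2].mean(0),.016],loss='soft_l1',f_scale=.001);print(' hole',f.x,len(Q),q.mean(0))
# handle
box={'side':(slice(145,195),slice(250,292)),'top':(slice(245,300),slice(225,270))}
H=[]
for n,d in(('side',S),('top',Tp)):
    w=d['w'][box[n]].reshape(-1,3);im=d['im'][box[n]].reshape(-1,3).astype(int)
    m=(w[:,2]>.15)&(im[:,0]-im[:,2]>40); H.append(w[m]);print(n,m.sum(),w[m].min(0),w[m].max(0))
def fit(P):
    def res(p):
        a=np.array([p[2],p[3],1]);a/=np.linalg.norm(a);v=P-np.array([p[0],p[1],.2]);return np.linalg.norm(v-np.outer(v@a,a),axis=1)-.015
    c=P.mean(0);f=least_squares(res,[c[0],c[1],-.4,0],loss='soft_l1',f_scale=.002)
    a=np.array([f.x[2],f.x[3],1]);a/=np.linalg.norm(a);v=(P-np.array([*f.x[:2],.2]))@a
    e=np.array([*f.x[:2],.2])+np.percentile(v,99)*a
    print('axis',a,'lean',np.degrees(np.arccos(a[2])),'end',e,'lo',np.percentile(v,1)-np.percentile(v,99),'rms',np.abs(f.fun).mean(),'grip',e-.041*a,'tip',e-.185*a)
for P in H+[np.vstack(H)]:
    fit(P)
E
python3 m.py
python3 - <<'E'
import cv2
a=cv2.imread('pics/side0.png')[120:270,220:350];b=cv2.imread('pics/top0.png')[210:310,140:310]
cv2.imwrite('pics/c0.png',cv2.hconcat([cv2.resize(a,(390,450)),cv2.resize(b,(400,450))]))
E
```

```text
side block ((1243.659423828125, 1322.9071044921875), (2681.120361328125, 2333.14794921875), 37.158409118652344) nanTraceback (most recent call last):
  File "m.py", line 17, in <module>
    f=least_squares(lambda p:np.hypot(Q[:,0]-p[0],Q[:,1]-p[1])-p[2],[*Q[:,:2].mean(0),.016],loss='soft_l1',f_scale=.001);print(' hole',f.x,len(Q),q.mean(0))
    return func(*args, **kwargs)
    raise ValueError("Initial guess is outside of provided bounds")
ValueError: Initial guess is outside of provided bounds
```

View pics/c0.png

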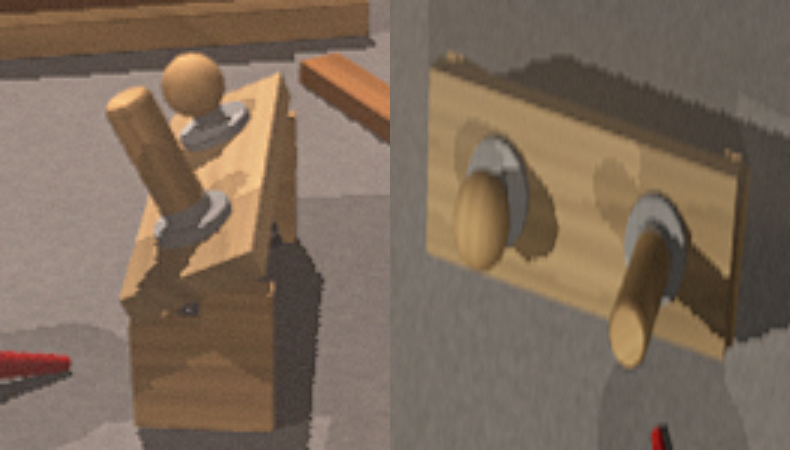

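The crop confirms the choice: a straight pale handle with a steel collar in the near hole of the rest, and the ball-handled awl in the other.

```bash
sed -i 's/(400,358)/(330,360)/; s/if hh\[3\]>=0 and len(c)>20:/if hh[3]>=0 and len(c)>12:/' m.py; sed -i 's/Q=w\[q\[:,1\],q\[:,0\]\];/Q=w[q[:,1],q[:,0]];Q=Q[np.isfinite(Q[:,0])]/' m.py; python3 m.py
```

```text
side block ((581.9703369140625, -242.99099731445312), (202.91893005371094, 85.07644653320312), 73.37496185302734) 0.11072487901648204
 hole [ 0.56761418 -0.2915282   0.01653744] 72 [357.84722222 362.23611111]
top block ((584.3535766601562, -240.30296325683594), (200.2981719970703, 86.04753875732422), 73.39081573486328) 0.1104046181635463
 hole [ 0.56958256 -0.28779791  0.01646648] 47 [466.25531915 234.68085106]
 hole [ 0.58741446 -0.19239154  0.00952105] 29 [415.72413793 225.79310345]
 hole [ 0.62336818 -0.17616642  0.00818331] 24 [406.625      207.04166667]
side 559 [0.4688051  0.10230026 0.15003212] [0.54115911 0.24414291 0.19704914]
top 278 [0.47158601 0.10947399 0.15102447] [0.51719183 0.13812784 0.19835376]
axis [-0.29085973 -0.92217117  0.25495284] lean 75.22920953855647 end [0.48475227 0.10222485 0.17658233] lo -0.14200663573174432 rms 0.005232477303043721 grip [0.49667752 0.14003386 0.16612926] tip [0.53856132 0.27282651 0.12941605]
axis [-0.86589257  0.50022832  0.00129403] lean 89.92585763309414 end [0.4736184  0.13157097 0.17875653] lo -0.04257957825044656 rms 0.0031683422882814254 grip [0.50911999 0.11106161 0.17870348] tip [0.63380852 0.03902873 0.17851714]
axis [-0.29702906 -0.91024606  0.2884889 ] lean 73.23248970538513 end [0.48369766 0.10397654 0.18167751] lo -0.14055314952304665 rms 0.005244910576264373 grip [0.49587586 0.14129663 0.16984946] tip [0.53864804 0.27237206 0.12830706]
```

```bash
cat > m2.py <<'E'
from h import *
from scipy.optimize import least_squares
D={n:np.load(n+'.npz') for n in('side','top')}
box={'side':(slice(145,200),slice(250,300)),'top':(slice(245,300),slice(225,270))}
H=[]
for n,d in D.items():
    w=d['w'][box[n]].reshape(-1,3)
    m=(w[:,2]>.135)&(w[:,1]<.155)&(w[:,0]<.53)&np.isfinite(w[:,0]);H.append(w[m]);print(n,m.sum(),w[m].min(0),w[m].max(0))
def ax(l,az): return np.array([np.sin(l)*np.cos(az),np.sin(l)*np.sin(az),np.cos(l)])
def fit(P,lean=None):
    def res(p):
        a=ax(np.radians(25) if lean else p[3],p[2]);v=P-np.array([p[0],p[1],.17]);r=np.linalg.norm(v-np.outer(v@a,a),axis=1)-.015
        t=v@a; return r
    f=least_squares(res,[.487,.122,np.radians(195),np.radians(25)],loss='cauchy',f_scale=.001)
    p=f.x;a=ax(np.radians(25) if lean else p[3],p[2]);r=res(p);g=abs(r)<.003
    c=np.array([*p[:2],.17]);t=(P[g]-c)@a
    e=c+np.percentile(t,98)*a
    print('axis',a,'lean/az',np.degrees(p[3]),np.degrees(p[2]),'end',e,'inl',g.sum(),'grip',e-.041*a)
for P in H+[np.vstack(H)]:
    fit(P);fit(P,1)
# board normal
w=D['top']['w'][225:285,160:290].reshape(-1,3);w=w[np.isfinite(w[:,0])&(w[:,2]>.06)&(w[:,2]<.17)]
rng=np.random.default_rng(0);best=0
for _ in range(500):
    q=w[rng.choice(len(w),3)];n=np.cross(q[1]-q[0],q[2]-q[0]);
    if np.linalg.norm(n)<1e-5: continue
    n/=np.linalg.norm(n);k=abs((w-q[0])@n)<.002
    if k.sum()>best: best=k.sum();I=w[k]
c=I.mean(0);n=np.linalg.svd(I-c)[2][2];n*=np.sign(n[2]);print('board',best,c,n,np.degrees(np.arccos(n[2])),np.degrees(np.arctan2(n[1],n[0])))
E
python3 m2.py; python3 -c "
from h import *
s=robot.observe();print(s)"
```

```text
side 664 [0.46866411 0.10120638 0.13504794] [0.52046943 0.13811614 0.19704914]
top 482 [0.47158601 0.10551495 0.13504265] [0.52318959 0.13812784 0.19835376]
axis [-0.41298508  0.09236418  0.90604204] lean/az 25.036003617482194 167.3932512258547 end [0.48018448 0.12376534 0.1909355 ] inl 603 grip [0.49711686 0.11997841 0.15378778]
axis [-0.41241341  0.09231129  0.90630779] lean/az 25.0 167.38333289134954 end [0.48008335 0.12378977 0.19120718] inl 604 grip [0.4969923  0.120005   0.15404856]
axis [-0.41930445  0.08642889  0.90372221] lean/az 25.34826803368924 168.35306009742473 end [0.48107948 0.12581915 0.19195357] inl 352 grip [0.49827096 0.12227556 0.15490096]
axis [-0.41356739  0.08699547  0.90630779] lean/az 25.0 168.12080807940697 end [0.48132236 0.12583951 0.19199577] inl 349 grip [0.49827863 0.12227269 0.15483716]
axis [-0.42518202  0.08162031  0.9014202 ] lean/az 25.6546214552877 169.13337717518633 end [0.48001781 0.12395073 0.19137659] inl 949 grip [0.49745027 0.12060429 0.15441836]
axis [-0.41434292  0.08322345  0.90630779] lean/az 25.0 168.64289120371612 end [0.48034685 0.12
[... 171 characters left out ...]
68.86653902002988
{'time': 0.1, 'qpos': array([-1.45200802e+00,  3.42617040e-01,  1.52492248e+00, -4.49191644e-06,
        1.27539167e+00, -1.46024664e-01]), 'qvel': array([ 0.00087188, -0.00341267, -0.00072392, -0.0009549 ,  0.00078386,
        0.0013944 ]), 'joint_efforts': array([ 4.04111879e-04, -4.32005095e+01, -2.44693315e+01,  7.19221216e-02,
        5.26156963e-02, -4.45840988e-05]), 'tool_pos': array([ 0.13737194, -0.50633428,  0.2261328 ]), 'tool_rot': array([-3.14026774e+00, -1.90515494e-04,  2.64814152e-01]), 'contact_force': array([-0.57712271,  0.77351783, -0.07601801]), 'torque': array([ 0.02389146, -0.0037885 ,  0.02801954]), 'grip_force': 0.0, 'opening': 0.09201447378898146}
```

```bash
cat > p.py <<'E'
from h import *
O=np.array([.98,-.199,0])  # lean plane, outward
def Rl(deg,psi=78.5):
    t=np.radians(deg);y=np.array([np.cos(t)*np.cos(np.radians(psi-90)),np.cos(t)*np.sin(np.radians(psi-90)),np.sin(t)])
    z=np.array([np.sin(t)*np.cos(np.radians(psi-90)),np.sin(t)*np.sin(np.radians(psi-90)),-np.cos(t)])
    return np.stack([np.cross(y,z),y,z],1)
def rows(T0,targets):
    """targets: (pos,R); returns rows relative to T0"""
    o=[]
    for p,r in targets:
        d=T0[:3,:3].T@(np.array(p)-T0[:3,3])/.1; w=R.from_matrix(T0[:3,:3].T@r).as_rotvec()/np.pi
        o.append(np.r_[d,w].round(3))
    return o
def apply(T0,row):
    T=np.eye(4);T[:3,3]=T0[:3,3]+T0[:3,:3]@np.array(row[:3])*.1;T[:3,:3]=T0[:3,:3]@R.from_rotvec(np.array(row[3:])*np.pi).as_matrix();return T
def chain(T,targets):
    "one call per target, clipped at the box"
    for p,r in targets:
        while 1:
            q=rows(T,[(p,r)])[0];k=max(1,abs(q[:3]).max());q[:3]=(q[:3]/k).round(3);T=apply(T,q);print(list(map(float,q)),'->',T[:3,3].round(3),np.hypot(*T[:2,3]).round(3))
            if k==1: break
E
python3 - <<'E'
from p import *
T=T_tool(robot.observe())
chain(T,[((.207,-.384,.27),Rl(0,50)),((.38,-.25,.27),Rl(12,78.5)),((.472,.126,.215),Rl(25))])
E
```

```text
[0.992, -0.999, -0.437, -0.0, -0.0, -0.193] -> [ 0.207 -0.384  0.27 ] 0.436
[1.0, 0.216, 0.0, -0.066, 0.016, -0.158] -> [ 0.288 -0.321  0.27 ] 0.431
[0.884, 0.743, 0.158, 0.0, 0.0, -0.0] -> [ 0.38 -0.25  0.27] 0.455
[1.0, 0.008, 0.146, -0.072, 0.0, -0.0] -> [ 0.404 -0.153  0.256] 0.432
[1.0, -0.025, 0.144, 0.0, 0.0, -0.0] -> [ 0.428 -0.056  0.242] 0.431
[1.0, -0.025, 0.144, 0.0, 0.0, -0.0] -> [0.451 0.042 0.227] 0.453
[0.869, -0.022, 0.125, 0.0, 0.0, -0.0] -> [0.472 0.126 0.215] 0.489
```

Call:
move_arm:
  motion:
    - [0.5,-0.5,-0.22,0,0,-0.06]
    - [0.99,-1,-0.44,0,0,-0.12]
    - [0.99,-1,-0.44,0,0,-0.19]
    - [0.99,-1,-0.44,0,0,-0.19]
  fingers: 1

```text
time: 0.6
tool_pos: [0.2075, -0.3834, 0.2713]
tool_rot: [3.14, 0.001, 0.865]
contact_force: [-1.0, -0.4, -0.1]
opening: 0.0918
grip_force: 0.0
```

Call:
move_arm:
  motion:
    - [0.5,0.1,0,-0.03,0.01,-0.05]
    - [1,0.22,0,-0.05,0.01,-0.1]
    - [1,0.22,0,-0.066,0.016,-0.158]

```text
time: 0.98
tool_pos: [0.2904, -0.321, 0.2703]
tool_rot: [2.93, 0.002, 1.365]
contact_force: [-0.6, -0.5, -0.1]
opening: 0.092
grip_force: 0.0
```

Call:
move_arm:
  motion:
    - [0.45,0.37,0.08,0,0,0]
    - [0.88,0.74,0.16,0,0,0]

```text
time: 1.23
tool_pos: [0.3814, -0.254, 0.2698]
tool_rot: [2.931, 0.002, 1.35]
contact_force: [0.4, -1.2, -0.7]
opening: 0.0918
grip_force: 0.0
```

Call:
move_arm:
  motion:
    - [0.5,0,0.07,-0.036,0,0]
    - [1,0.01,0.15,-0.072,0,0]

```text
time: 1.48
tool_pos: [0.4071, -0.1557, 0.2548]
tool_rot: [2.703, 0.001, 1.354]
contact_force: [-0.1, -0.2, -0.1]
opening: 0.0917
grip_force: 0.0
```

Call:
move_arm:
  motion:
    - [0.5,-0.01,0.07,0,0,0]
    - [1,-0.02,0.14,0,0,0]

```text
time: 1.72
tool_pos: [0.4318, -0.0588, 0.2414]
tool_rot: [2.705, 0.002, 1.353]
contact_force: [0.8, -0.9, -0.1]
opening: 0.0917
grip_force: 0.0
```

Call:
move_arm:
  motion:
    - [0.5,-0.01,0.07,0,0,0]
    - [1,-0.02,0.14,0,0,0]
    - [1,-0.02,0.14,0,0,0]

```text
time: 2.1
tool_pos: [0.4572, 0.0406, 0.2269]
tool_rot: [2.707, 0.002, 1.361]
contact_force: [-0.1, -0.8, 0.1]
opening: 0.092
grip_force: 0.0
```

```bash
python3 - <<'E'
from p import *
T=T_tool(robot.observe());print(robot.observe()['qpos'].round(2))
chain(T,[((.4728,.1258,.2116),Rl(25,78.7))])
E
```

```text
[-0.02  0.01  2.03 -0.13  0.68  0.27]
[0.866, -0.086, 0.127, -0.001, 0.002, -0.003] -> [0.473 0.126 0.212] 0.489
```

Call:
move_arm:
  motion:
    - [0.45,-0.05,0.06,0,0,0]
    - [0.866,-0.086,0.127,-0.001,0.002,-0.003]
    - [0.866,-0.086,0.127,-0.001,0.002,-0.003]
    - [0.866,-0.086,0.127,-0.001,0.002,-0.003]

```text
time: 2.6
tool_pos: [0.4729, 0.1214, 0.2124]
tool_rot: [2.703, 0.001, 1.367]
contact_force: [-0.1, -0.2, 0.7]
opening: 0.0917
grip_force: 0.0
```

```bash
python3 - <<'E'
from p import *
T=T_tool(robot.observe())
print(T[:3,2])
c=shot('wrist');w=cloud(c);a=np.array([-.4145,.0830,.9063])
chain(T,[(np.array([.4975,.1208,.1542])-.013*a,Rl(25,78.7))])
cv2.imwrite('pics/w1.png',c['image'][:,:,::-1])
# handle in tool frame
t=(w-T[:3,3])@T[:3,:3]; np.savez('w1.npz',t=t,im=c['image'])
m=(abs(t[...,0])<.04)&(abs(t[...,1])<.035)&(t[...,2]>.0)&(t[...,2]<.07)
P=t[m];print(len(P),np.percentile(P,[2,50,98],axis=0))
from scipy.optimize import least_squares
f=least_squares(lambda p:np.hypot(P[:,0]-p[0]-p[2]*(P[:,2]-.05),P[:,1]-p[1]-p[3]*(P[:,2]-.05))-.015,[0,0,0,0],loss='cauchy',f_scale=.001);print(f.x,np.median(abs(f.fun)))
E
```

```text
[ 0.41575762 -0.08725167 -0.90528048]
[0.045, -0.028, 0.759, 0.001, 0.001, -0.002] -> [0.503 0.12  0.142] 0.517
3022 [[-0.00652336 -0.01495881  0.02186984]
 [ 0.01136276 -0.0017086   0.02398767]
 [ 0.01933289  0.01144167  0.06657463]]
[ 0.00417111 -0.00187867  0.03246199 -0.00609512] 0.0020768881746955426
```

View pics/w1.png

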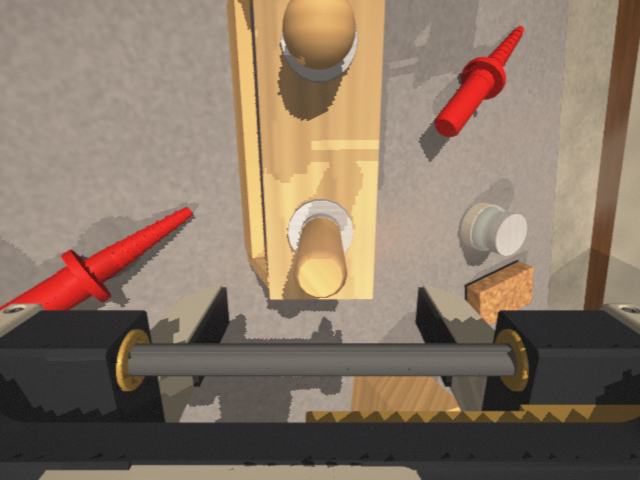

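The wrist view agrees with the estimate: the handle's end cap is at (322,277), between the fingers, with the awl behind at (320,30). I'll slide down and grip.

Call:
move_arm:
  motion:
    - [0.05,-0.025,0.1,0,0,0]
    - [0.05,-0.025,0.35,0,0,0]
    - [0.05,-0.025,0.6,0,0,0]
    - [0.05,-0.025,0.76,0,0,0]
    - [0.05,-0.025,0.76,0,0,0]
    - [0.05,-0.025,0.76,0,0,0]

```text
time: 3.4
tool_pos: [0.5033, 0.1214, 0.1433]
tool_rot: [2.701, 0.0, 1.368]
contact_force: [0.6, -0.2, 0.8]
opening: 0.0916
grip_force: 0.0
```

Call:
move_arm:
  motion:
    - [0,0,0,0,0,0]
    - [0,0,0,0,0,0]
    - [0,0,0,0,0,0]
    - [0,0,0,0,0,0]
    - [0,0,0,0,0,0]
    - [0,0,0,0,0,0]
    - [0,0,0,0,0,0]
  fingers: -1
  newtons: 30

```text
time: 4.28
tool_pos: [0.5033, 0.1217, 0.143]
tool_rot: [2.702, 0.001, 1.369]
contact_force: [-0.7, 0.1, 1.3]
opening: 0.0294
grip_force: 30.0
```

Call:
move_arm:
  motion:
    - [0,0,-0.1,0,0,0]
    - [0,0,-0.3,0,0,0]
    - [0,0,-0.5,0,0,0]
    - [0,0,-0.75,0,0,0]
    - [0,0,-1,0,0,0]
    - [0,0,-1,0,0,0]
  newtons: 40

```text
time: 5.03
tool_pos: [0.4616, 0.1307, 0.2351]
tool_rot: [2.699, -0.001, 1.369]
contact_force: [0.3, 0.3, -1.8]
opening: 0.0295
grip_force: 40.0
```

Call:
move_arm:
  motion:
    - [0,0,-0.2,0,0,0]
    - [0,0,-0.4,0,0,0]
    - [0,0,-0.4,0,0,0]
    - [0,0,-0.4,0,0,0]

```text
time: 5.52
tool_pos: [0.4446, 0.1335, 0.2682]
tool_rot: [2.704, 0.001, 1.368]
contact_force: [-0.0, -1.0, -2.7]
opening: 0.0294
grip_force: 40.0
```

```bash
python3 - <<'E'
from p import *
s=robot.observe();T=T_tool(s);print(s['qpos'].round(2),s['tool_pos'],s['opening'])
c=shot('side');w=cloud(c);t=(w-T[:3,3])@T[:3,:3];np.savez('s2.npz',t=t,w=w,im=c['image'])
cv2.imwrite('pics/s2.png',c['image'][:,:,::-1])
m=(abs(t[...,0])<.035)&(abs(t[...,1])<.035)&(t[...,2]>.07)&(t[...,2]<.15)
P=t[m];print(len(P),P.min(0),P.max(0))
E
```

```text
[ 0.26  0.    1.91 -0.26  0.84  0.59] [0.44459405 0.13349561 0.26824519] 0.02939674470085092
282 [-0.01505015 -0.01010189  0.07042817] [0.00368135 0.00876805 0.13079482]
```

View pics/s2.png

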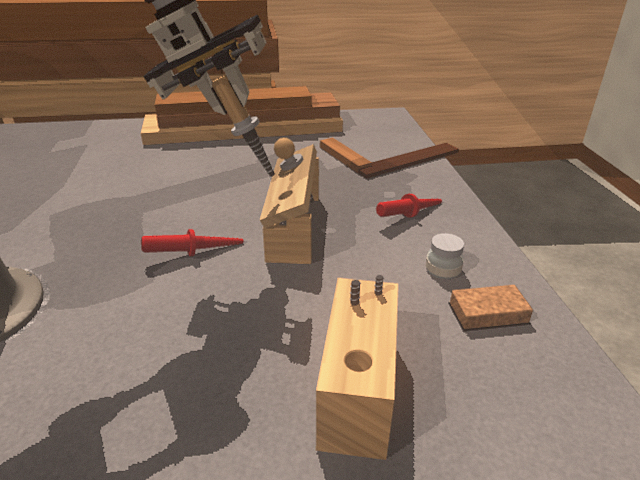

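The picture shows the rasp held and fully clear of the rest (tip at (271,175)), with the awl still in its hole at (284,148). Next I'll fit the shaft axis in the tool frame.

```bash
cat > fit.py <<'E'
from p import *
from scipy.optimize import least_squares
def shaft(t,tipz=.131):
    m=(abs(t[...,0])<.03)&(abs(t[...,1])<.03)&(t[...,2]>.045)&(t[...,2]<.135);P=t[m]
    f=least_squares(lambda p:np.hypot(P[:,0]-p[0]-p[2]*(P[:,2]-.09),P[:,1]-p[1]-p[3]*(P[:,2]-.09))-(.012-.008*(P[:,2]-.036)/.095),[0,0,0,0],loss='cauchy',f_scale=.001)
    p=f.x;print('n',len(P),'p',p.round(4),'tip',(p[:2]+p[2:]*(tipz-.09)).round(4),'maxz',P[:,2].max().round(4),np.median(abs(f.fun)).round(4));return p
E
python3 - <<'E'
from fit import *
shaft(np.load('s2.npz')['t'])
T=T_tool(robot.observe())
c=shot('top');t=(cloud(c)-T[:3,3])@T[:3,:3];shaft(t)
c=shot('side');t=(cloud(c)-T[:3,3])@T[:3,:3];shaft(t)
E
```

```text
n 466 p [-0.004  -0.0017 -0.0044 -0.0037] tip [-0.0042 -0.0018] maxz 0.1308 0.0008
n 119 p [-0.0009  0.0003  0.011   0.001 ] tip [-0.0005  0.0004] maxz 0.1306 0.0005
n 466 p [-0.0038 -0.0015 -0.0007 -0.0067] tip [-0.0038 -0.0018] maxz 0.1302 0.0007
```

```bash
cat > g.py <<'E'
from p import *
B=np.array([.5696,-.2875,.1105]);psi=78.7;L=.131
def pose(lean,depth,pivot=.010,back=0):
    "axis passes through bore centre `pivot` mm-depth below mouth; tip at vertical depth"
    r=Rl(lean,psi);d=r[:,2];C=B-[0,0,pivot];tip=C+d*((depth-pivot)/-d[2]);return tip-(L+back)*d,r
E
python3 - <<'E'
from g import *
T=T_tool(robot.observe())
p,r=pose(25,.02,back=.06)
chain(T,[(T[:3,3]+[.02,-.09,.06],r),(p,r)])
E
```

```text
[-0.842, 0.595, -0.382, 0.001, 0.001, -0.001] -> [0.465 0.044 0.328] 0.467
[-1.0, 0.185, 0.321, -0.0, 0.0, -0.0] -> [ 0.475 -0.06   0.307] 0.479
[-1.0, 0.185, 0.321, -0.0, 0.0, -0.0] -> [ 0.485 -0.164  0.286] 0.512
[-1.0, 0.185, 0.32, -0.0, 0.0, -0.0] -> [ 0.495 -0.268  0.265] 0.563
[-0.04, 0.007, 0.013, -0.0, 0.0, -0.0] -> [ 0.495 -0.273  0.264] 0.565
```

Call:
move_arm:
  motion:
    - [-0.3,0.2,-0.2,0,0,0]
    - [-0.6,0.4,-0.38,0,0,0]
    - [-0.84,0.6,-0.38,0,0,0]

```text
time: 6.05
tool_pos: [0.4659, 0.0428, 0.3309]
tool_rot: [2.7, 0.0, 1.369]
contact_force: [0.5, 0.3, -2.6]
opening: 0.029
grip_force: 40.0
```

Call:
move_arm:
  motion:
    - [-0.35,0.06,0.1,0,0,0]
    - [-0.7,0.12,0.2,0,0,0]
    - [-1,0.18,0.3,0,0,0]

```text
time: 6.42
tool_pos: [0.4736, -0.0616, 0.3093]
tool_rot: [2.703, 0.001, 1.368]
contact_force: [0.5, 0.1, -2.0]
opening: 0.0294
grip_force: 40.0
```

Call:
move_arm:
  motion:
    - [-0.35,0.06,0.1,0,0,0]
    - [-0.7,0.12,0.2,0,0,0]
    - [-1,0.18,0.3,0,0,0]

```text
time: 6.8
tool_pos: [0.4818, -0.1655, 0.2898]
tool_rot: [2.703, 0.001, 1.368]
contact_force: [-0.3, -0.3, -3.5]
opening: 0.0296
grip_force: 40.0
```

Call:
move_arm:
  motion:
    - [-0.35,0.06,0.1,0,0,0]
    - [-0.7,0.12,0.2,0,0,0]
    - [-1,0.18,0.3,0,0,0]
    - [-1,0.18,0.3,0,0,0]
    - [-1,0.18,0.3,0,0,0]

```text
time: 7.42
tool_pos: [0.4902, -0.2673, 0.2706]
tool_rot: [2.703, -0.0, 1.368]
contact_force: [-0.2, 0.7, -2.8]
opening: 0.0293
grip_force: 40.0
```

```bash
python3 - <<'E'
from g import *
from fit import shaft
s=robot.observe();T=T_tool(s);print(s['qpos'].round(2),s['tool_pos'],s['tool_rot'],s['opening'])
p,r=pose(25,.02,back=.06);chain(T,[(p,r)])
for n in('side','top'):
    c=shot(n);w=cloud(c);shaft((w-T[:3,3])@T[:3,:3])
    if n=='side':cv2.imwrite('pics/s3.png',c['image'][:,:,::-1])
E
```

```text
[-0.77  0.16  1.74  0.3   0.89 -0.71] [ 0.49016816 -0.26728413  0.27062793] [ 2.70322188e+00 -1.82570389e-04  1.36833558e+00] 0.029337311368488946
[-0.042, 0.023, 0.088, 0.001, 0.001, -0.002] -> [ 0.495 -0.273  0.264] 0.565
n 962 p [-0.0036 -0.0014  0.0008 -0.0036] tip [-0.0036 -0.0016] maxz 0.1307 0.0005
n 111 p [ 0.001   0.0007  0.006  -0.0047] tip [0.0012 0.0005] maxz 0.1276 0.0005
```

View pics/s3.png

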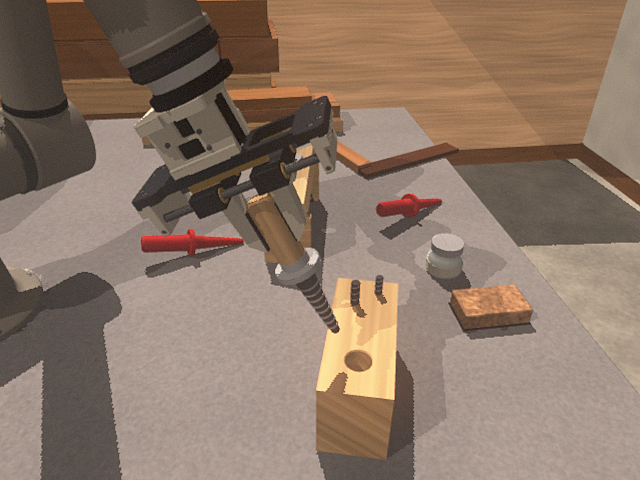

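The rasp leans over the block with its tip at (335,330) and the bore at (358,360). Both cameras agree on the offset to within about 1 mm. Next I'll move the leaning point 2 cm into the mouth.

```bash
sed -i 's/B=np.array(.*\]);psi/B=np.array([.5693,-.2879,.1105]);psi/' g.py; python3 - <<'E'
from g import *
T=T_tool(robot.observe())
for b in (.06,.03,0):
    print(rows(T,[pose(25,.02,back=b)]))
E
```

```text
[array([-0.052,  0.016,  0.093,  0.001,  0.001, -0.001])]
[array([-0.051,  0.015,  0.393,  0.001,  0.001, -0.001])]
[array([-0.051,  0.014,  0.693,  0.001,  0.001, -0.001])]
```

Call:
move_arm:
  motion:
    - [-0.05,0.015,0.09,0,0,0]
    - [-0.05,0.015,0.2,0,0,0]
    - [-0.05,0.015,0.35,0,0,0]
    - [-0.05,0.015,0.5,0,0,0]
    - [-0.05,0.015,0.6,0,0,0]
    - [-0.05,0.015,0.69,0,0,0]
    - [-0.05,0.015,0.69,0,0,0]
    - [-0.05,0.015,0.69,0,0,0]

```text
time: 8.52
tool_pos: [0.5197, -0.2789, 0.2099]
tool_rot: [2.701, 0.001, 1.369]
contact_force: [-0.3, 0.9, -2.3]
opening: 0.029
grip_force: 40.0
```

```bash
python3 - <<'E'
from g import *
s=robot.observe();T=T_tool(s);print(s['tool_pos'],s['tool_rot'],s['contact_force'])
tip=T[:3,3]+L*T[:3,2];print('tip-B',tip-B)
for l in (25,20,15,10,5,0):
    print(l,rows(T,[pose(l,.02)])[0])
c=shot('side');cv2.imwrite('pics/s4.png',cv2.resize(c['image'][200:460,180:440,::-1],(600,600)))
E
```

```text
[ 0.51970351 -0.27887437  0.20992384] [2.70120147e+00 9.14648094e-04 1.36852627e+00] [-0.31698706  0.91558847 -2.26559542]
tip-B [ 0.00508767 -0.00229934 -0.01907675]
25 [ 0.009 -0.006  0.005  0.001  0.001 -0.001]
20 [ 0.009  0.099  0.006  0.029  0.001 -0.001]
15 [ 0.01   0.204  0.017  0.057  0.001 -0.001]
10 [ 0.01   0.307  0.039  0.085  0.001 -0.001]
5 [ 0.011  0.408  0.07   0.112  0.001 -0.001]
0 [ 0.011  0.505  0.11   0.14   0.001 -0.002]
```

View pics/s4.png

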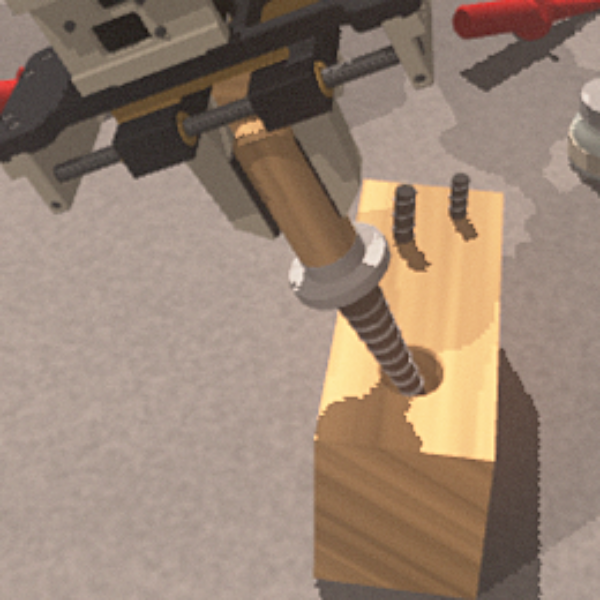

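The point is about 19 mm inside the mouth, with the shaft passing behind the near rim at (415,390). It still leans 25 degrees and the force is free. Now I'll straighten it.

Call:
move_arm:
  motion:
    - [0.01,0.1,0.005,0.028,0,0]
    - [0.01,0.2,0.017,0.056,0,0]
    - [0.01,0.305,0.04,0.084,0,0]
    - [0.01,0.41,0.07,0.112,0,0]
    - [0.01,0.505,0.11,0.14,0,0]
    - [0.01,0.505,0.11,0.14,0,0]
    - [0.01,0.505,0.11,0.14,0,0]
    - [0.01,0.505,0.11,0.14,0,0]

```text
time: 9.57
tool_pos: [0.5684, -0.2879, 0.2216]
tool_rot: [3.14, 0.001, 1.368]
contact_force: [-0.4, -0.4, -2.4]
opening: 0.0294
grip_force: 40.0
```

```bash
python3 - <<'E'
from g import *
from fit import shaft
s=robot.observe();T=T_tool(s);print(s['tool_pos'],s['tool_rot'],s['contact_force'])
tip=T[:3,3]+L*T[:3,2];print('tip-B',tip-B)
print(rows(T,[pose(0,.06),pose(0,.095)]))
for n in('side','top'):
    c=shot(n);w=cloud(c);t=(w-T[:3,3])@T[:3,:3];t[t[...,2]>.11]=np.nan;shaft(t)
    if n=='side':cv2.imwrite('pics/s5.png',cv2.resize(c['image'][200:460,200:460,::-1],(600,600)))
E
```

```text
[ 0.56842185 -0.28786278  0.22162466] [3.14048694e+00 6.43824713e-04 1.36802986e+00] [-0.43846387 -0.42657851 -2.44049081]
tip-B [-7.53252011e-04 -7.45644253e-05 -1.98752326e-02]
[array([ 0.002,  0.008,  0.401,  0.   ,  0.   , -0.002]), array([ 0.002,  0.008,  0.751,  0.   ,  0.   , -0.002])]
n 757 p [-0.0169 -0.0031  0.1665 -0.0055] tip [-0.0101 -0.0034] maxz 0.11 0.0025
n 120 p [ 0.0134 -0.0065 -0.1837 -0.1918] tip [ 0.0059 -0.0143] maxz 0.11 0.0121
```

View pics/s5.png

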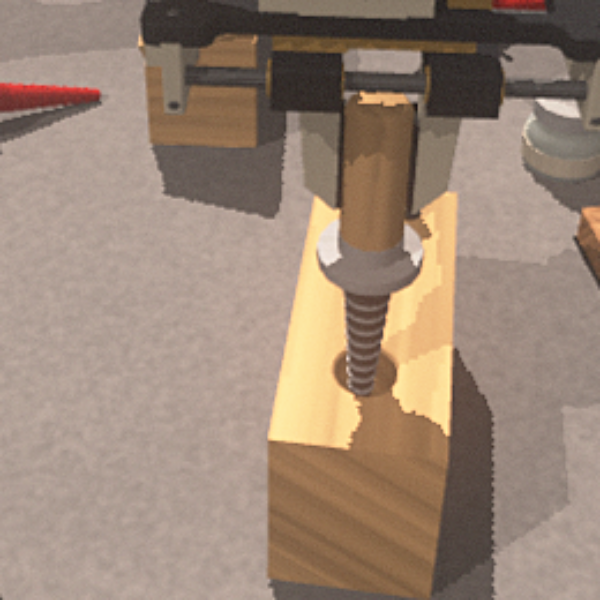

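The rasp is upright and centred in the bore (shaft at x≈362, bore centre x≈365). Those last shaft fits took in block points, so I'm ignoring them. Now I'll lower it.

Call:
move_arm:
  motion:
    - [0,0.01,0.1,0,0,0]
    - [0,0.01,0.2,0,0,0]
    - [0,0.01,0.3,0,0,0]
    - [0,0.01,0.4,0,0,0]
    - [0,0.01,0.4,0,0,0]

```text
time: 10.3
tool_pos: [0.5696, -0.2877, 0.1797]
tool_rot: [-3.139, -0.0, 1.369]
contact_force: [0.4, -0.4, -2.1]
opening: 0.0289
grip_force: 40.0
```

Call:
move_arm:
  motion:
    - [0,0,0.07,0,0,0]
    - [0,0,0.14,0,0,0]
    - [0,0,0.2,0,0,0]
    - [0,0,0.26,0,0,0]
    - [0,0,0.3,0,0,0]
    - [0,0,0.31,0,0,0]
    - [0,0,0.31,0,0,0]

```text
time: 11.18
tool_pos: [0.5702, -0.2881, 0.1502]
tool_rot: [3.141, 0.001, 1.369]
contact_force: [0.2, -0.7, -3.4]
opening: 0.0293
grip_force: 40.0
```

Call:
move_arm:
  motion:
    - [0,0,0.01,0,0,0]
    - [0,0,0.02,0,0,0]
    - [0,0,0.02,0,0,0]

```text
time: 11.55
tool_pos: [0.5701, -0.2881, 0.1481]
tool_rot: [-3.142, 0.001, 1.369]
contact_force: [0.1, -0.3, -3.1]
opening: 0.0294
grip_force: 40.0
```

Call:
move_arm:
  motion:
    - [0,0,0.01,0,0,0]
    - [0,0,0.01,0,0,0]

```text
time: 11.8
tool_pos: [0.5702, -0.2881, 0.1471]
tool_rot: [3.141, 0.001, 1.369]
contact_force: [0.1, 0.6, -1.1]
opening: 0.0293
grip_force: 40.0
```

Call:
move_arm:
  motion:
    - [0,0,0.01,0,0,0]
    - [0,0,0.01,0,0,0]

```text
time: 12.05
tool_pos: [0.5702, -0.2881, 0.1471]
tool_rot: [3.141, 0.001, 1.369]
contact_force: [-2.8, 2.1, 5.4]
opening: 0.0295
grip_force: 40.0
```

Call:
move_arm:
  motion:
    - [0,0,0.005,0,0,0]
    - [0,0,0.005,0,0,0]

```text
time: 12.3
tool_pos: [0.5702, -0.2881, 0.147]
tool_rot: [3.141, 0.001, 1.369]
contact_force: [-2.2, 3.2, 8.1]
opening: 0.0294
grip_force: 40.0
```

The collar is on the block (about 10 N upward, stopped at the expected height). Releasing, then retreating upward.

Call:
move_arm:
  motion:
    - [0,0,-0.01,0,0,0]
    - [0,0,-0.01,0,0,0]
    - [0,0,-0.01,0,0,0]
    - [0,0,-0.01,0,0,0]
    - [0,0,-0.01,0,0,0]
    - [0,0,-0.01,0,0,0]
  fingers: 1

```text
time: 13.05
tool_pos: [0.5701, -0.2881, 0.1466]
tool_rot: [3.142, 0.001, 1.369]
contact_force: [1.0, -0.6, -0.2]
opening: 0.0848
grip_force: 0.0
```

Call:
move_arm:
  motion:
    - [0,0,-0.2,0,0,0]
    - [0,0,-0.5,0,0,0]
    - [0,0,-0.8,0,0,0]
    - [0,0,-1,0,0,0]
    - [0,0,-1,0,0,0]
    - [0,0,-1,0,0,0]

```text
time: 13.8
tool_pos: [0.5698, -0.2878, 0.2454]
tool_rot: [-3.14, -0.0, 1.369]
contact_force: [-0.5, -0.3, 0.4]
opening: 0.0919
grip_force: 0.0
```

```bash
python3 - <<'E'
from p import *
c=shot('side');w=cloud(c);cv2.imwrite('pics/s6.png',c['image'][:,:,::-1])
print(robot.observe()['contact_force'])
E
```

```text
[ 0.15848719 -0.46107911  0.81921059]
```

View pics/s6.png

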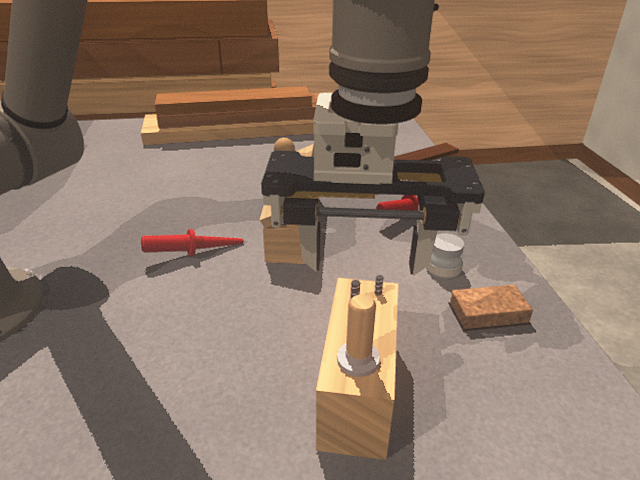

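The rasp stands upright with its collar flat on the block at (358,358). The gripper is clear, and the awl's ball is still in the rest at (284,147).

```bash
python3 -c "
from cell import robot
print(robot.hand_in())"
```

```text
the job is handed in; nothing more can be done
None
```

The rasp stands upright in the wide bore, collar on the block and released; its point went in about 2 cm at the 25° lean before straightening, the awl is still in the rest, and the job was handed in at about 14 s (limit 40 s).

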